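# Feel for the worn bearing

### The job

One of the three spindles on the grey plate has a worn bearing: nudge the heads sideways with the fingertips, gently and without gripping them, to feel which one has play. Rock the loose one fully over to the right, then fully over to the left, and leave it leaning left. Then stand the spare brass bush over the parking pin in front of that spindle, fully down on the plate, and leave the other things on the bench alone.

Things in the scene. Friction and masses are not known exactly. Their poses are not given: they have to be found in the camera images.
- rig: Grey base plate fixed to the bench, 12 mm thick, with a row of three alike bearing housings (50 mm across, top 42 mm above the bench), each with an upright steel spindle. Origin on the underside below the middle spindle; x away from the robot, y along the row to the left. Spindles at y = +95, 0, -95 mm; plate from x -120 to +45, y -135 to +135 mm. Comes turned by up to 0.2 rad.
- spindle_left (a joint): Lean of the left spindle, rad: 0 upright, positive to the left (rig +y); axis along rig x, 42 mm above the bench. One bearing, not always the same, is worn: its spindle rocks freely (under 1 N at the head) about 0.11 rad (6 mm) either way, then is firm, and stays where left. Sound ones give under 0.03 rad at 5 N. They look alike. Pushed on when firm, force soon passes 20 N.
- spindle_left_head (a point): Centre of the left spindle's knurled round steel head, 26 mm across and 28 mm tall (80 to 108 mm above the bench; this point 94 mm). Below it the shaft is 10 mm thick. Room to put a finger either side of it: 69 mm between neighbouring heads.
- pin_left (a point): Foot of the left parking pin, on the plate's top (12 mm above the bench), 85 mm in front of the left spindle. The pin is 8 mm thick and 14 mm tall with a tapered tip.
- spindle_middle (a joint): Lean of the middle spindle, rad: 0 upright, positive to the left (rig +y); axis along rig x, 42 mm above the bench. One bearing, not always the same, is worn: its spindle rocks freely (under 1 N at the head) about 0.11 rad (6 mm) either way, then is firm, and stays where left. Sound ones give under 0.03 rad at 5 N. They look alike. Pushed on when firm, force soon passes 20 N.
- spindle_middle_head (a point): Centre of the middle spindle's knurled round steel head, 26 mm across and 28 mm tall (80 to 108 mm above the bench; this point 94 mm). Below it the shaft is 10 mm thick. Room to put a finger either side of it: 69 mm between neighbouring heads.
- pin_middle (a point): Foot of the middle parking pin, on the plate's top (12 mm above the bench), 85 mm in front of the middle spindle. The pin is 8 mm thick and 14 mm tall with a tapered tip.
- spindle_right (a joint): Lean of the right spindle, rad: 0 upright, positive to the left (rig +y); axis along rig x, 42 mm above the bench. One bearing, not always the same, is worn: its spindle rocks freely (under 1 N at the head) about 0.11 rad (6 mm) either way, then is firm, and stays where left. Sound ones give under 0.03 rad at 5 N. They look alike. Pushed on when firm, force soon passes 20 N.
- spindle_right_head (a point): Centre of the right spindle's knurled round steel head, 26 mm across and 28 mm tall (80 to 108 mm above the bench; this point 94 mm). Below it the shaft is 10 mm thick. Room to put a finger either side of it: 69 mm between neighbouring heads.
- pin_right (a point): Foot of the right parking pin, on the plate's top (12 mm above the bench), 85 mm in front of the right spindle. The pin is 8 mm thick and 14 mm tall with a tapered tip.
- spare_bush: Loose spare bush, a plain brass tube standing upright on the bench left of the rig: 26 mm outside, 15 mm bore, 36 mm tall, 60 g. Origin at the centre of its underside, z up along the bore.
- flux_bottle: Bystander, to be left alone: small brown bottle, black cap, 34 mm across, 70 mm tall; origin at the centre of its underside.
- heat_sink: Bystander, to be left alone: black finned heat sink, 45x45x22 mm; origin at the centre of its underside.
- solder_spool: Bystander, to be left alone: spool of solder, 53 mm across, 34 mm tall; origin at the centre of its underside.
- bit_box: Bystander, to be left alone: dark flat box, 40x62x16 mm; origin at the centre of its underside.
- tape_roll: Bystander, to be left alone: roll of tape lying flat, 59 mm across, 19 mm tall; origin at the centre of its underside.

How it is judged:
On the way, in this order (a step that is already met when the one before it is completed fails the run):
1. the loose spindle is rocked fully over to the right (at least 0.085 rad) (value of joint any of spindle_left, spindle_middle, spindle_right below -0.085 rad), for 0.1 s.
2. then it is rocked fully over to the left (at least 0.085 rad) (value of joint any of spindle_left, spindle_middle, spindle_right above 0.085 rad), for 0.1 s.
At the end, for the whole second after the job is handed in: One spindle (the loose one) leans left by at least 0.085 rad, and the spare bush stands upright and at rest over the parking pin in front of that same spindle: within 6 mm of the pin's axis and its underside within 3 mm of the plate's top (((value of joint spindle_left above 0.085 rad and horizontal distance between spare_bush and pin_left below 0.006 m and z of spare_bush in the frame of pin_left below 0.003 m) or (value of joint spindle_middle above 0.085 rad and horizontal distance between spare_bush and pin_middle below 0.006 m and z of spare_bush in the frame of pin_middle below 0.003 m) or (value of joint spindle_right above 0.085 rad and horizontal distance between spare_bush and pin_right below 0.006 m and z of spare_bush in the frame of pin_right below 0.003 m)) and angle between spare_bush's own z axis and vertical below 0.1 rad and linear speed of spare_bush below 0.02 m/s); the robot touches nothing.
It fails at once if a spindle is pushed or gripped with more than 20 N (contact force between any of the fingers, the arm and spindle_left above 20 N or contact force between any of the fingers, the arm and spindle_middle above 20 N or contact force between any of the fingers, the arm and spindle_right above 20 N).
It fails at once if a bystander is moved by more than 20 mm (distance of any of flux_bottle, heat_sink, solder_spool, bit_box, tape_roll from where it was at the start of the episode above 0.02 m).
It also fails if it takes over 72 s, if anything falls off the work surface, if the arm or the gripper's body presses on something with over 40 N, if the wrist force passes 120 N, or if a joint passes its speed limit or range.

### The arm

A 6-joint arm with a two-finger parallel gripper is mounted at the origin on the work surface; the furniture and walls round the work are solid. World frame = base frame: x ahead of the robot, y to its left, z up, the work surface at z = 0. Lengths are in m, angles in rad, forces in N, time in s.
With the tool pointing down it reaches from about 0.275 to 0.825 m from the base axis. Payload 4.9 kg.
Tool frame: the origin (TCP) lies midway between the tips of the shut fingers; the grasp point (between the pads) lies 19 mm behind it (bot.grip_depth is the distance from the TCP to the grasp point, in m); z points along the fingers, y is the line along which they close (so a half turn about z gives the same grasp; the last joint's range is limited). The gripper opens to 85 mm and grips with 20 to 120 N. Pads are 22 mm wide; open, the fingers measure 114 mm over their backs; the gripper's body (76 mm by 85 mm) begins 54 mm behind the grasp point. The pads swing forward as they close: fully open they stand 13 mm farther back than shut.
Start: joints at [1.058, 0.326, -0.193, 1.052, 0, 1.437], TCP at [0.203, 0.511, 0.231] pointing down, gripper open.
Joint ranges: [-2.65, 2.65], [-0.97, 1.79], [-1.3, 1.35], [-1.93, 2.1], [-1.47, 1.37], [-3.14, 3.14]. Speed limits (rad/s): [2.57, 2.57, 3.14, 3.14, 3.14, 3.14].

### API

Orientations are given as a unit quaternion [w, x, y, z].
In Python, from cell import bot gives the robot as it stands. Calls block until the motion is done:
- bot.move_pose(position, orientation): joint-space move of the TCP to a pose.
- bot.move_linear(position, speed=0.15, rotation=None, until_force=None): straight line of the TCP; rotation=None keeps the orientation; speed is the mean speed in m/s. With until_force (N) it stops when the force on the tool has changed by that much, and returns True; else False.
- bot.goto_joints(angles): joint-space move.
- bot.set_gripper(opening, grasp_force=None): opening from 0.0 (shut) to 1.0 (fully open); grasp_force is the grip in N (None keeps the last); returns when the fingers have stopped.
- bot.wait(seconds).
- bot.solve_ik(position, orientation): joint angles nearest the present ones, or None.
- bot.camera(name): name is "scene" or "top" or "wrist"; returns the picture (400x640x3 uint8, red, green, blue); there is no depth.
- bot.calibration(name): a dict with "mtx" (3x3 intrinsics, pixels), "extrinsics" (4x4, takes a point from world to camera coordinates); the wrist camera has in their place "hand_eye" (4x4, takes a point from camera to tool coordinates, whose origin is the TCP and whose axes are the flange's). Camera axes: x right, y down, z forward; pixel columns grow to the right and rows downward; lengths in m; the calibration is good to about 2 mm. A picture is of the moment at which its call begins: read the wrist's pose just before it. calibration takes no time and is no camera call.
A pose or a line that the arm cannot do raises bot.PlanningError and nothing moves.
- bot.close_job(): hands the job in; it is judged then, once.
Trained networks look in the newest picture that a camera, given by its name, has taken for a name from the list of things; names that differ only in an ending like _2 or _b are one class to them, and where a whole thing is asked for, a point or a joint stands for the part that bears it (a point fixed in the world has none). Each returns a list of dicts, best first, with "confidence" (0 to 1); they miss things now and then, are a little off and sometimes report something else, mostly with a low value. They report only what shows in the picture. A call takes as long as a camera call.
- bot.search_frame(camera, thing): "bbox" ([left, top, width, height] in pixels, round what is visible of it).
Readings, each from a call of its own:
- bot.read_clock(): time.
- bot.read_joint_positions(): joint angles.
- bot.read_joint_vel(): joint speeds.
- bot.read_joint_efforts(): joint torques, N m.
- bot.read_position(): TCP position.
- bot.read_tool_rot(): TCP orientation.
- bot.read_ft_force(): force on the tool from outside, world axes, zero at the start.
- bot.read_moment(): the same for the moment, N m.
- bot.read_gripper_width(): opening from 0.0 (shut) to 1.0 (fully open).
- bot.read_finger_force(): force on a finger pad.
Only numpy, scipy, OpenCV 4.12 (cv2) and the standard library are available. Lean on these libraries where they do the work, as an engineer would, in place of code of your own. Each camera call takes 0.05 s, during which the arm holds its last target. There are 200 camera calls.

## Working session

There is one attempt and no reset: what is moved stays moved. The work goes in short steps, each a Python script; the robot and the scene stay as the last script left them, time stands still between calls to the robot, and variables do not carry over. Pictures are saved under pics/ and viewed, at most 10 in all, crops included, and the job is handed in when it is done.

```bash
mkdir -p pics; ls; python3 - <<'E'
from cell import bot
import cv2,numpy as np
for c in ("top","scene"):
    im=bot.camera(c); cv2.imwrite(f"pics/{c}1.png",im[:,:,::-1])
    k=bot.calibration(c); print(c,np.round(k["mtx"],1).tolist(),np.round(k["extrinsics"],3).tolist())
    for t in ["rig","spindle_left_head","spindle_middle_head","pin_left","spare_bush","flux_bottle","heat_sink","solder_spool","bit_box","tape_roll"]:
        print(t,[(np.round(d["bbox"]).tolist(),round(d["confidence"],2)) for d in bot.search_frame(c,t)[:4]])
print(bot.calibration("wrist"),bot.read_tool_rot(),bot.read_clock())
E
```

```text
pics
top [[470.2, 0.0, 317.8], [0.0, 470.2, 195.8], [0.0, 0.0, 1.0]] [[-0.003, -1.0, -0.003, 0.287], [-0.991, 0.004, -0.132, 0.555], [0.132, 0.002, -0.991, 0.946], [0.0, 0.0, 0.0, 1.0]]
rig [([318.0, 184.0, 135.0, 85.0], 0.59)]
spindle_left_head [([342.0, 195.0, 13.0, 12.0], 0.67)]
spindle_middle_head [([388.0, 196.0, 16.0, 16.0], 0.65)]
pin_left [([323.0, 180.0, 129.0, 92.0], 0.89)]
spare_bush [([241.0, 198.0, 17.0, 14.0], 0.61)]
flux_bottle [([309.0, 116.0, 17.0, 21.0], 0.62), ([340.0, 194.0, 17.0, 12.0], 0.24)]
heat_sink [([386.0, 197.0, 15.0, 14.0], 0.25)]
solder_spool [([274.0, 284.0, 22.0, 20.0], 0.56)]
bit_box [([228.0, 268.0, 33.0, 25.0], 0.64)]
tape_roll [([186.0, 206.0, 31.0, 27.0], 0.62), ([322.0, 183.0, 131.0, 86.0], 0.51), ([229.0, 268.0, 31.0, 24.0], 0.46)]
scene [[393.1, 0.0, 321.3], [0.0, 393.1, 201.2], [0.0, 0.0, 1.0]] [[0.876, -0.482, -0.007, -0.341], [-0.358, -0.64, -0.68, 0.432], [0.323, 0.598, -0.733, 0.56], [0.0, 0.0, 0.0, 1.0]]
rig [([278.0, 209.0, 100.0, 151.0], 0.59), ([325.0, 211.0, 13.0, 27.0], 0.33)]
spindle_left_head [([216.0, 218.0, 25.0, 29.0], 0.57), (
[... 453 characters left out ...]
.0, 191.0, 28.0, 26.0], 0.65), ([277.0, 208.0, 101.0, 152.0], 0.4)]
tape_roll [([253.0, 154.0, 27.0, 21.0], 0.6)]
{'mtx': array([[315.73575914,   0.        , 325.88442082],
       [  0.        , 315.73575914, 200.17587967],
       [  0.        ,   0.        ,   1.        ]]), 'hand_eye': array([[-3.52144136e-04, -9.55196834e-01, -2.95971087e-01,
         7.54536623e-02],
       [ 9.99999739e-01, -5.23231821e-04,  4.98850530e-04,
         2.17717471e-04],
       [-6.31361938e-04, -2.95970834e-01,  9.55196769e-01,
        -1.43270482e-01],
       [ 0.00000000e+00,  0.00000000e+00,  0.00000000e+00,
         1.00000000e+00]])} [-7.53619035e-06  1.88229254e-01  9.82125118e-01  1.38961759e-05] 1.1
```

```bash
python3 - <<'E'
import cv2
a=cv2.imread("pics/top1.png")[90:320,160:480]; cv2.imwrite("pics/top1c.png",cv2.resize(a,None,fx=2.5,fy=2.5,interpolation=cv2.INTER_CUBIC))
E
```

```text
(no output)
```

View pics/top1c.png

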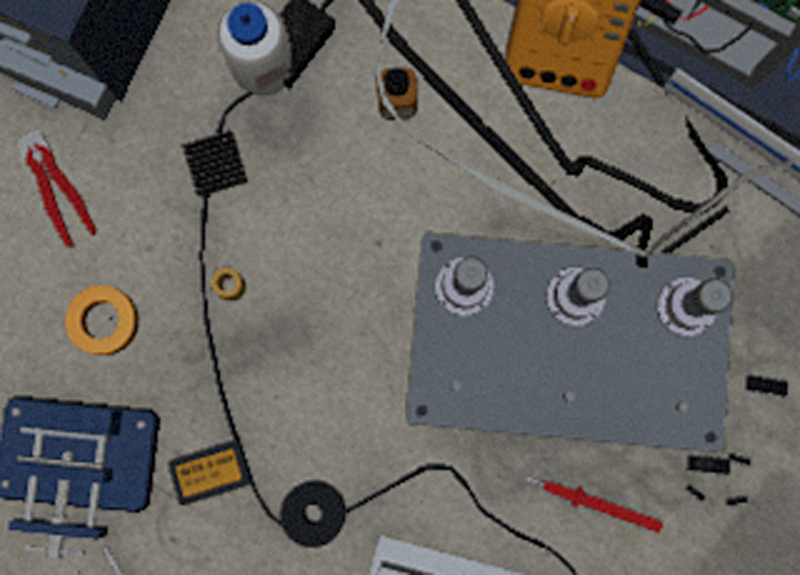

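View pics/scene1.png

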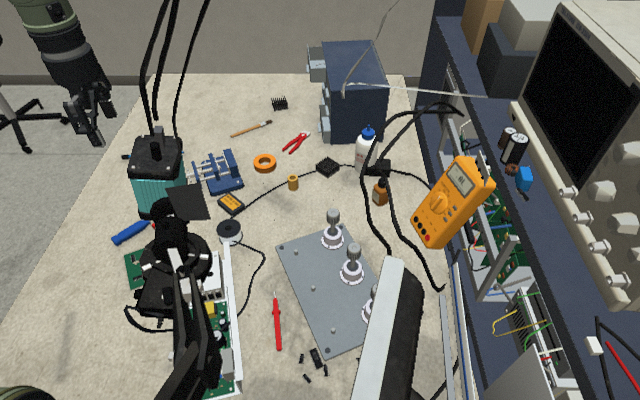

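The top view shows the rig with its pins at about px (343,244), (388,249), (433,253). The head tops are at (348,199), (397,203), (445,208) and the bush at (252,203). I'll fit the rig pose from these and take a wrist picture from above.

```bash
cat > h.py <<'E'
from cell import bot
import numpy as np, cv2
from scipy.spatial.transform import Rotation as R
from scipy.optimize import least_squares
def cam(c):
    """mtx, extrinsics (world->cam) now"""
    k=bot.calibration(c)
    if c!="wrist": return k["mtx"],k["extrinsics"]
    T=np.eye(4); q=bot.read_tool_rot(); T[:3,:3]=R.from_quat([q[1],q[2],q[3],q[0]]).as_matrix(); T[:3,3]=bot.read_position()
    return k["mtx"],np.linalg.inv(T@k["hand_eye"])
def proj(P,K,E):
    P=np.atleast_2d(P); c=P@E[:3,:3].T+E[:3,3]; p=c@K.T; return p[:,:2]/p[:,2:]
def ray(px,z,K,E):
    d=E[:3,:3].T@np.linalg.solve(K,[px[0],px[1],1]); o=-E[:3,:3].T@E[:3,3]; return o+d*(z-o[2])/d[2]
def down(a):
    """tool down, finger-closing line (tool y) at world angle a from +y; returns wxyz"""
    q=(R.from_euler("z",a)*R.from_euler("x",np.pi)).as_quat(); return np.array([q[3],q[0],q[1],q[2]])
def rigpt(p,r): # rig -> world
    c,s=np.cos(r[2]),np.sin(r[2]); p=np.asarray(p,float); return np.array([r[0]+c*p[0]-s*p[1],r[1]+s*p[0]+c*p[1],p[2]])
def fit(obj,pix,K,E,x0):
    f=lambda r:(proj([rigpt(p,r) for p in obj],K,E)-pix).ravel()
    s=least_squares(f,x0,loss="soft_l1"); return s.x,f(s.x).reshape(-1,2)
E
python3 - <<'E'
from h import *
K,E=cam("top")
c=np.array([(457,386),(569,397),(683,407),(471,272),(592,283),(713,294),(424,233),(733,262),(723,451),(408,421)])/2.5+[160,90]
obj=[(-.085,.095,.026),(-.085,0,.026),(-.085,-.095,.026),(0,.095,.108),(0,0,.108),(0,-.095,.108),(.045,.135,.012),(.045,-.135,.012),(-.12,-.135,.012),(-.12,.135,.012)]
r,e=fit(obj,c,K,E,[.5,0,0]); print(r,e.round(1).tolist())
b=ray(np.array([229,283])/2.5+[160,90],.036,K,E); print("bush",b)
for n,p in dict(bottle=(397,80),sink=(215,165),spool=(313,512),box=(208,472),tape=(101,318)).items(): print(n,ray(np.array(p)/2.5+[160,90],.02,K,E).round(3))
np.save("rig.npy",r);np.save("bush.npy",b)
# wrist view
p=rigpt((-.10,0.0,.33),r); a=r[2]
for aa in (a,a+np.pi):
    j=bot.solve_ik(p,down(aa)); print(aa,j)
E
```

```text
[ 0.53149651  0.13148153 -0.09515875] [[-0.5, -0.2], [0.1, -0.4], [0.1, -0.2], [-0.3, 0.2], [0.2, 0.3], [0.9, 0.3], [-1.0, -0.9], [0.8, -1.2], [0.5, 0.7], [-1.5, 0.8]]
bush [0.54154367 0.42339133 0.036     ]
bottle [0.721 0.282 0.02 ]
sink [0.646 0.439 0.02 ]
spool [0.352 0.353 0.02 ]
box [0.385 0.441 0.02 ]
tape [0.514 0.534 0.02 ]
-0.09515875228659454 [ 0.1527892   0.095577   -0.23407069  1.24114864  0.         -2.8936447 ]
3.0464339013031987 [ 0.1527892   0.095577   -0.23407069  1.24114864  0.          0.24794795]
```

```bash
python3 - <<'E'
from h import *
r=np.load("rig.npy"); a=r[2]+np.pi
bot.move_pose(rigpt((-.07,0,.25),r),down(a)); 
K,E=cam("wrist"); im=bot.camera("wrist"); cv2.imwrite("pics/w1.png",im[:,:,::-1]); np.savez("w1.npz",K=K,E=E)
obj=[(-.085,.095,.026),(-.085,0,.026),(-.085,-.095,.026),(0,.095,.108),(0,0,.108),(0,-.095,.108)]
print(proj([rigpt(p,r) for p in obj],K,E).round(1).tolist()); print(bot.read_clock(),bot.read_ft_force(),bot.read_gripper_width(),bot.read_position(),bot.read_joint_positions())
E
```

```text
[[406.3, 156.6], [325.0, 156.6], [243.6, 156.6], [419.9, 254.8], [324.9, 254.8], [229.8, 254.8]]
2.8167 [-0.50622084 -0.30145365  0.41462322] 1.002486143037045 [0.46159534 0.13887451 0.24994864] [ 1.38817272e-01  1.87587479e-01 -3.29687891e-01  1.05365181e+00
  2.19965510e-04  2.32764287e-01]
```

View pics/w1.png

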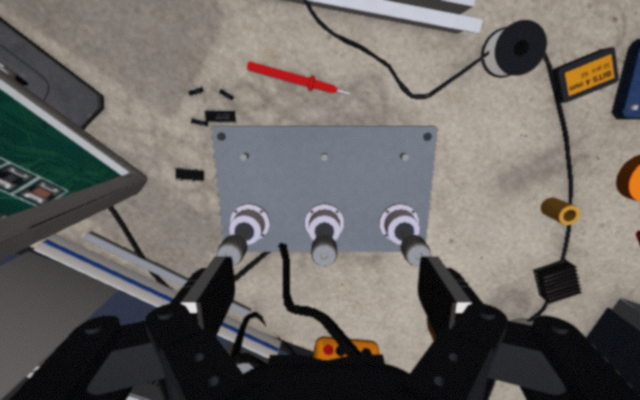

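The wrist view agrees with the fit: pins at (404,156), (324,156), (244,156) and head tops near (419,255), (323,256), (230,257). I'll straddle each head and nudge both ways, starting with the left one.

```bash
cat > nudge.py <<'E'
from h import *
def toy(r,p): # rig y of world p
    return -np.sin(r[2])*(p[0]-r[0])+np.cos(r[2])*(p[1]-r[1])
def nudge(y0,r,z=.078,F=3.):
    a=down(r[2]+np.pi)
    bot.move_pose(rigpt((0,y0,.16),r),a); bot.set_gripper(.6)
    if bot.move_linear(rigpt((0,y0,z),r),.1,until_force=5): print("hit going down",bot.read_position()); return None
    out=[]
    for s in (-1,1):
        f0=bot.read_ft_force()
        hit=bot.move_linear(rigpt((0,y0+s*.026,z),r),.02,until_force=F)
        y=toy(r,bot.read_position())-y0; f=bot.read_ft_force()-f0; bot.wait(.2)
        out.append((hit,round(1e3*y,2),f.round(1).tolist(),(bot.read_ft_force()-f0).round(1).tolist()))
        bot.move_linear(rigpt((0,y0,z),r),.06)
    bot.move_linear(rigpt((0,y0,.16),r),.15)
    print(y0,out,"span",out[1][1]-out[0][1],"t",bot.read_clock(),flush=True)
    return out[1][1]-out[0][1]
E
python3 - <<'E'
from nudge import *
r=np.load("rig.npy")
nudge(.095,r)
E
```

```text
0.095 [(True, np.float64(-19.13), [0.6, 3.1, 1.6], [1.1, 3.3, 1.4]), (True, np.float64(15.73), [0.3, -0.4, 2.4], [-1.0, -1.0, 1.8])] span 34.86 t 8.625
```

```bash
python3 - <<'E'
import cv2
cv2.imwrite("pics/x.png",cv2.imread("pics/top1.png"))
E
```

```text
(no output)
```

View pics/top1.png

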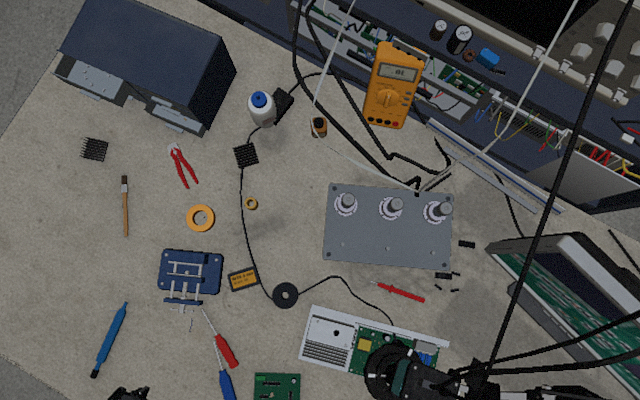

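The top view shows clear space around all three spindles, with the tilted PCB panel well to the right at px x>490. The left spindle's right-hand stop looks like play, but its left-hand stop was a false trigger (only −1 N in y). I'll use the middle one as reference at 5 N.

```bash
python3 - <<'E'
from nudge import *
r=np.load("rig.npy")
nudge(0,r,F=5); print(bot.read_gripper_width())
E
```

```text
0 [(True, np.float64(-14.95), [0.5, 2.1, 2.0], [1.4, 2.1, 2.8]), (True, np.float64(11.64), [0.5, -1.8, 1.8], [1.2, -1.5, 1.3])] span 26.59 t 13.7167
0.5996304232390484
```

The middle spindle's span is 26.6 mm (sound) against at least 34.9 mm on the left one, so the left spindle is loose. I'll repeat its full right-left rock at a firmer 6 N to be sure.

```bash
python3 - <<'E'
from nudge import *
r=np.load("rig.npy")
nudge(.095,r,F=6)
bot.set_gripper(1.0)
# look at pin_left and bush from the wrist
p=rigpt((-.06,.095,.20),r); bot.move_pose(p,down(r[2]+np.pi)); 
K,E=cam("wrist"); im=bot.camera("wrist"); cv2.imwrite("pics/w2.png",im[:,:,::-1]); np.savez("w2.npz",K=K,E=E)
print(proj([rigpt(q,r) for q in [(-.085,.095,.026),(-.085,0,.026),(-.085,.095,.012),(0,.095,.108)]],K,E).round(1).tolist())
b=np.load("bush.npy")
# bush view
bot.move_pose([b[0]-.01,b[1],.18],down(r[2]+np.pi))
K,E=cam("wrist"); im=bot.camera("wrist"); cv2.imwrite("pics/w3.png",im[:,:,::-1]); np.savez("w3.npz",K=K,E=E)
print(proj([b],K,E).round(1).tolist(),bot.search_frame("wrist","spare_bush")[:2],bot.read_clock())
c=np.vstack([cv2.imread("pics/w2.png")[60:300,130:530],cv2.imread("pics/w3.png")[60:300,130:530]])
cv2.imwrite("pics/w23.png",cv2.resize(c,None,fx=1.25,fy=1.25,interpolation=cv2.INTER_CUBIC))
E
```

```text
0.095 [(True, np.float64(-19.29), [0.9, 3.0, 0.4], [2.2, 2.5, 2.1]), (True, np.float64(15.97), [0.7, -3.2, 1.1], [0.1, -2.6, 1.0])] span 35.26 t 19.225
[[325.0, 154.3], [230.9, 154.2], [325.0, 152.1], [325.0, 270.5]]
[[328.0, 196.8]] [{'bbox': [319.3, 178.6, 24.8, 29.3], 'confidence': 0.66}] 21.025
```

View pics/w23.png

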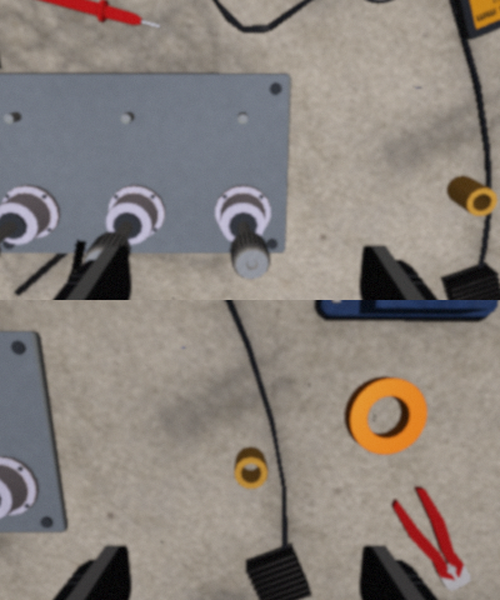

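The left head now leans to the image right, which is rig left. The pin shows at (323.6,154.4) and the bush's top centre at (331.2,196). The touch midpoints put the rig about 1.6 mm further to −y, and the pin's pixel position agrees. Next: grasp the bush and hover it over the pin.

```bash
python3 - <<'E'
from h import *
r=np.load("rig.npy"); d=np.load("w3.npz"); b=ray((331.2,196),.036,d["K"],d["E"])
d=np.load("w2.npz"); pin=ray((323.6,154.4),.026,d["K"],d["E"]); pr=rigpt((-.085,.095-.0016,.012),r)
print("bush",b,"pin cam",pin,"pin rig",pr); pin=(pin+pr)/2; pin[2]=.012; np.save("pin.npy",pin)
q=down(r[2]+np.pi)
bot.move_pose([b[0],b[1],.09],q)
print("down hit",bot.move_linear([b[0],b[1],.006],.08,until_force=8),bot.read_position())
bot.set_gripper(0.0,30); print("w",bot.read_gripper_width(),bot.read_finger_force(),bot.read_position())
p=bot.read_position(); bot.move_linear([p[0],p[1],.13],.15)
bot.move_pose([pin[0],pin[1],.13],q); bot.move_linear([pin[0],pin[1],.045],.12)
K,E=cam("wrist"); im=bot.camera("wrist"); cv2.imwrite("pics/w4.png",im[:,:,::-1]); np.savez("w4.npz",K=K,E=E)
t=bot.read_position(); print(proj([[pin[0],pin[1],.026],[t[0],t[1],t[2]+.03],[t[0],t[1],t[2]-.006]],K,E).round(1).tolist(),t,bot.read_gripper_width(),bot.read_clock())
E
python3 -c "
import cv2;cv2.imwrite('pics/w4c.png',cv2.resize(cv2.imread('pics/w4.png')[130:400,160:500],None,fx=2.2,fy=2.2))"
```

```text
bush [0.54101449 0.42644964 0.036     ] pin cam [0.45591646 0.23267733 0.026     ] pin rig [0.45575549 0.23253526 0.012     ]
down hit False [0.54154826 0.42680306 0.00670666]
w 0.2973298668814166 29.604184739291668 [0.54121793 0.42660639 0.00635291]
[[324.5, 241.6], [325.4, 294.0], [325.5, 253.9]] [0.4566129  0.23305206 0.04565949] 0.2921903504780076 26.0
```

View pics/w4c.png

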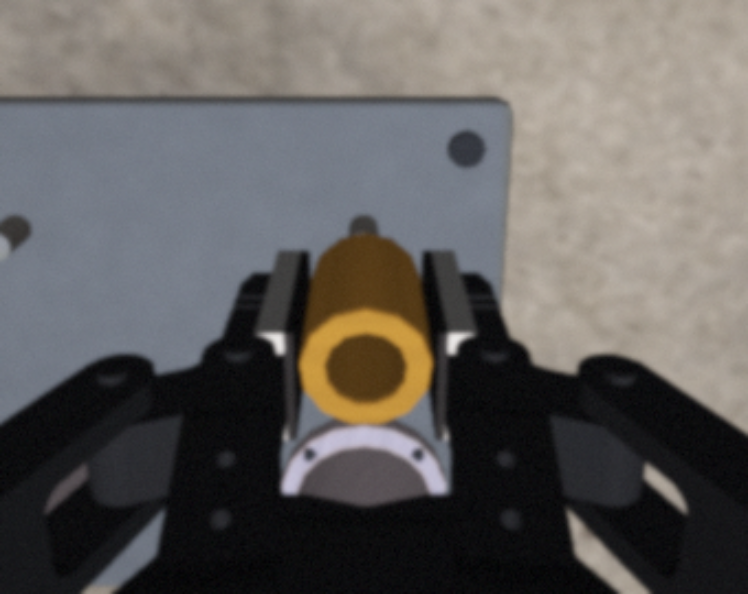

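The bush is upright between the pads, its top centre at (326.4,296.8), so about 1.2 mm forward and 0.4 mm left of the tool axis. The pin foot just shows in front of it at x≈325, where expected. I'll correct for the offset and lower it.

```bash
python3 - <<'E'
from h import *
r=np.load("rig.npy"); pin=np.load("pin.npy"); d=np.load("w4.npz"); q=down(r[2]+np.pi)
fr=np.array([pin[0]-.004,pin[1],.012]); print("pin front foot pred",proj([fr],d["K"],d["E"]),"seen (325,~227.5)")
t=np.array([pin[0]-.0015,pin[1]-.0005]) 
bot.move_linear([*t,.042],.05); print(bot.read_position()[:2]-t)
hit=bot.move_linear([*t,.0165],.03,until_force=8); p=bot.read_position(); print(hit,p,bot.read_ft_force(),bot.read_clock())
E
```

```text
pin front foot pred [[323.96572695 225.69321285]] seen (325,~227.5)
[-2.01323657e-05 -1.34439796e-05]
True [0.45399174 0.23195603 0.01824254] [-1.67771123 -1.99478041  5.85684135] 27.0
```

It stopped at z = 0.0182, where 0.0184 means fully seated. Releasing and checking.

```bash
python3 - <<'E'
from h import *
r=np.load("rig.npy"); q=down(r[2]+np.pi); pin=np.load("pin.npy")
bot.set_gripper(.7); p=bot.read_position(); print(bot.read_gripper_width())
bot.move_linear([p[0],p[1],.18],.12); bot.move_pose(rigpt((-.06,.095,.20),r),q)
K,E=cam("wrist"); im=bot.camera("wrist"); cv2.imwrite("pics/w5.png",cv2.resize(im[80:320,200:480,::-1],None,fx=2.4,fy=2.4))
print((proj([[pin[0],pin[1],.048],[pin[0],pin[1],.012],rigpt((0,.0934,.108),r)],K,E)-[200,80])*2.4,bot.read_clock())
E
```

```text
0.6999103154982312
[[296.40141773 184.46055901]
 [296.878495   170.73886832]
 [295.99689144 455.18925111]] 29.2417
```

View pics/w5.png

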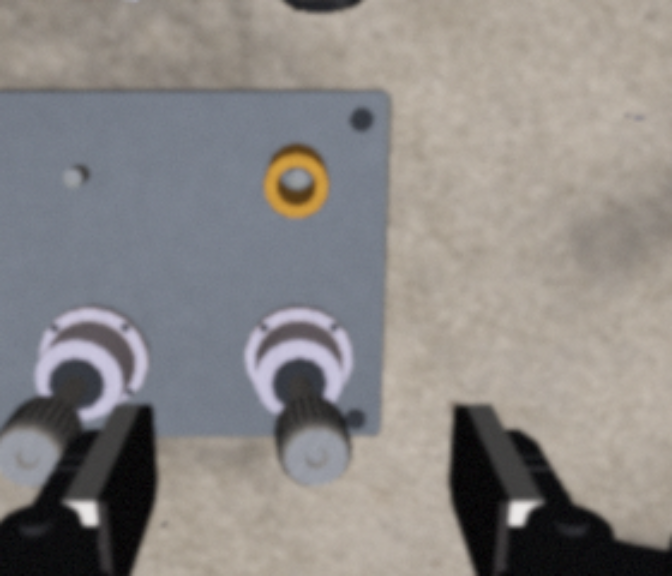

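The bush stands on the pin, with its top at (297,184) against (296,184) predicted. I'll quantify the lean from this picture, using the middle head as reference.

```bash
python3 - <<'E'
from h import *
r=np.load("rig.npy"); K,E=cam("wrist")
top=lambda y,l:rigpt((0,y-.0016-.066*np.sin(l),.042+.066*np.cos(l)),r)
f=lambda P:((proj([P],K,E)-[200,80])*2.4)[0].round(1)
print("mid upright",f(top(0,0)),"seen (30,457)")
for l in (0,.03,.06,.085,.1,.11,.12): print(l,f(top(.095,-l)),"seen (314.5,456)")
print("pivot pred",f(rigpt((0,.0934,.042),r)))
E
```

```text
mid upright [ 24.7 460.6] seen (30,457)
0 [297.1 460.4] seen (314.5,456)
0.03 [302.8 460.3] seen (314.5,456)
0.06 [308.5 460.2] seen (314.5,456)
0.085 [313.2 460. ] seen (314.5,456)
0.1 [316.  459.9] seen (314.5,456)
0.11 [317.9 459.8] seen (314.5,456)
0.12 [319.7 459.6] seen (314.5,456)
pivot pred [298.  382.1]
```

The picture puts the lean near 0.09 to 0.1 rad. The touch data show it hard against its stop: two pushes ended within 0.25 mm, the second at 3 N, where the play takes under 1 N. A third push costs little time, so I'll confirm that the head is still there before handing in.

```bash
python3 - <<'E'
from nudge import *
r=np.load("rig.npy"); a=down(r[2]+np.pi); y0=.095; z=.078
bot.move_pose(rigpt((0,y0+.003,.16),r),a); bot.set_gripper(.6)
bot.move_linear(rigpt((0,y0+.003,z),r),.1); f0=bot.read_ft_force()
for y in np.arange(.012,.0185,.001):   # 1 mm steps to the left, stop at 7 N in y
    bot.move_linear(rigpt((0,y0+y,z),r),.02); bot.wait(.1); f=(bot.read_ft_force()-f0)[1]
    print(round(1e3*(toy(r,bot.read_position())-y0),2),round(f,1))
    if f<-7: break
bot.move_linear(rigpt((0,y0+.003,z),r),.06); bot.move_linear(rigpt((0,y0+.003,.18),r),.15)
bot.move_pose(rigpt((-.06,.095,.20),r),a)
im=bot.camera("wrist"); cv2.imwrite("pics/w6.png",cv2.resize(im[80:320,200:480,::-1],None,fx=2.4,fy=2.4)); print(bot.read_clock())
E
```

```text
11.95 0.1
12.98 -0.1
14.02 0.5
15.03 0.7
15.74 -1.8
16.33 -4.0
16.72 -7.1
35.2917
```

View pics/w6.png

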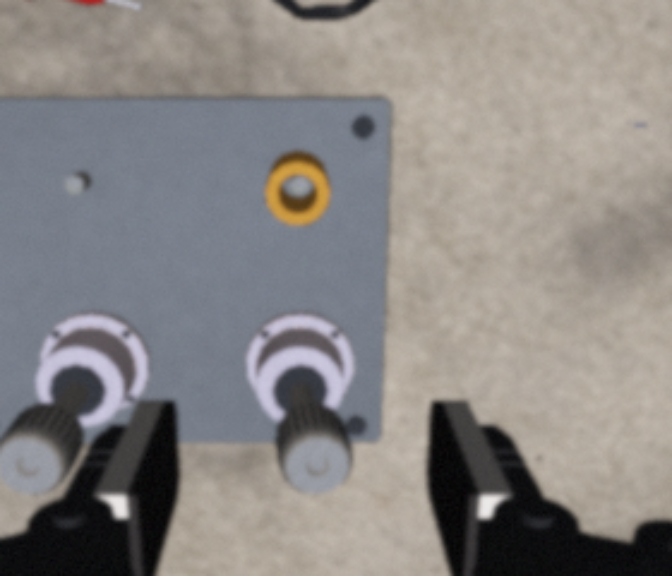

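The push found no force up to about 15.2 mm and then a stiff rise, so the head was already resting at its left stop. The picture is unchanged: head at (315,460) leaning left, bush on the pin at (298,188). Handing in.

```bash
python3 -c "
from cell import bot
print(bot.close_job())"
```

```text
the job is handed in; nothing more can be done
None
```

I found the left spindle loose (the middle one felt sound; the right one I didn't test), rocked it fully right then left and left it leaning left at its stop, stood the bush fully down over the left parking pin, and handed the job in; the hand-in returned no verdict.

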